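Clamp down a topping canister with the ratchet knob

ROBOT

A 6-joint arm with a two-finger parallel gripper is mounted at the origin on the work surface. World frame = base frame: x ahead of the robot, y to its left, z up, the work surface at z = 0. Lengths are in mm, angles in rad, forces in N, time in s.
With the tool pointing down it reaches from about 325 to 875 mm from the base axis. Payload 4.4 kg.
Tool frame: the origin (TCP) lies midway between the tips of the shut fingers; the grasp point (between the pads) lies behind it (r.pinch_z is the y of the grasp point in the tool frame, in mm); y points along the fingers, z is the direction in which the jaws open and shut, and the axes are right-handed (so a half turn about y gives the same grasp; the last joint's range is limited). The gripper opens to 85 mm and grips with 20 to 120 N. Pads are 22 mm wide; open, the fingers measure 114 mm over their backs; the gripper's body (76 mm by 85 mm) begins 54 mm behind the grasp point. The pads swing forward as they close: fully open they stand 13 mm farther back than shut.
Start: joints at [1.008, 0.207, 1.542, -0, 1.393, -0.15], TCP at [230.686, 526.699, 231.282] pointing down, gripper open.
Joint ranges: [-2.73, 2.73], [-0.86, 2.22], [0.23, 2.46], [-1.11, 4.25], [0.08, 2.63], [-2.82, 2.82]. Speed limits (rad/s): [2.79, 2.79, 3.14, 3.14, 3.14, 3.14].

INTERFACE

Orientations are given as a rotation vector (axis times angle).
In Python, from rig import r, optics gives the robot as it stands.
- The arm moves only by the shell command python3 -m inch 'ROWS' [FORCE]. ROWS is text: rows parted by semicolons, each of 7 numbers parted by spaces: the shift along the tool's x, y, z each as a share of 500 mm, from -1 to 1, then the turn, a rotation vector about the tool's x, y, z each as a share of 90 degrees, from -1 to 1, then the gripper command: -1 is shut, 1 is fully open, values between are in proportion. A call has 1 to 5 rows; each row shifts and turns the commanded pose from where the row before left it, along the tool's axes as they then stand; what a row does not reach is not made up. A row lasts 1/10 s, in which the tool goes at most 50 mm and 8.59 degrees, less where a joint would pass 70% of its speed; a pose out of reach is approached as far as the arm can. A call with a number of a shift or a turn outside -1 to 1 is refused whole. A call with a gripper value outside its range is refused whole. The fingers move at their own pace and stop on an object; FORCE is the grip in N (left out, the last holds). Time passes only in rows, so rows that do not move let the fingers close. It gives the time, the measured TCP pose, the force and the opening at its end, in the units of the state.
- r.sense(): the state, without advancing time (a new reading comes with each control period).
- optics.get_image(name): name is "side" or "top"; returns (picture, depth): 400x640x3 uint8, blue, green, red; 400x640 float32, mm along the optical axis (not along the pixel's ray), 0 where there is no reading.
- optics.get_calibration(name): a dict with "camera_matrix" (3x3 intrinsics, pixels), "world_to_cam" (4x4, takes a point from world to camera coordinates). Camera axes: x right, y up, looking along -z (the intrinsics and any distortion apply to the point x, -y, -z); pixel columns grow to the right and rows downward; lengths in mm; the calibration is good to about 2 mm. A picture is of the moment at which its call begins. get_calibration takes no time and is no camera call.
- r.hand_in(): hands the job in, once; it reports no verdict.
Trained networks look in the newest picture that a camera, given by its name, has taken for a name from the list of things; names that differ only in an ending like _2 or _b are one class to them, and where a whole thing is asked for, a point or a joint stands for the part that bears it (a point fixed in the world has none). Each returns a list of dicts, best first, with "score" (0 to 1); they miss things now and then, are a little off and sometimes report something else, mostly with a low value. They report only what shows in the picture. A call takes as long as a camera call.
- optics.silhouettes(label, camera): "pixels" (400x640 bool, what is visible of it).
- optics.tip_of(label, camera): "location" ([x, y, z] in mm, in world coordinates, good to about 4 mm: a listed point, or the origin of a listed thing).
The state is a dict: "clock": time; "qpos": joint angles; "qd": joint speeds; "joint_efforts": joint torques, N m; "tool_pos": TCP position; "eef_rot": TCP orientation; "ft_force": force on the tool from outside, world axes, zero at the start; "ft_torque": the same for the moment, N m; "width": opening from 0.0 (shut) to 1.0 (fully open).
Only numpy, scipy, OpenCV 4.12 (cv2) and the standard library are available. Lean on these libraries where they do the work, as an engineer would, in place of code of your own. Each camera call takes 0.05 s, during which the arm holds its last target.

TASK

Close the topping canister for the shift: gently swing the steel clamp bridge by its black handle over the orange lid until it is fully home against its rubber stop, then turn the red ratchet knob clockwise (seen from above) until the pad is tight on the lid and the ratchet slips and clicks. Stop after one or two clicks, leave the clamp tight and closed, let go, do not crush the rubber stop, and leave the other things on the counter where they are.

Things in the scene. Friction and masses are not known exactly. Their poses are not given: they have to be found in the camera images.
- stand: Canister stand fixed to the counter: steel base plate 270 x 200 x 12 mm, on it a round canister (diameter 124 mm, blue band) with an orange lid (diameter 132 mm) whose top is 132 mm above the counter, and a 28 mm steel post. Origin: on the counter on the canister's axis; z up. The post stands 100 mm along the stand's +x.
- pivot (a point): On the bridge's vertical pivot axis, on top of its hub on the post, 182 mm above the counter.
- bridge (a joint): Swing of the clamp bridge, a level steel bar 28 mm wide, 12 mm thick, its top 170 mm above the counter, about the post. 0 = home over the lid, pointing along the stand's -x and just touching the rubber stop; grows (rad) counterclockwise from above, to 1.6. Friction holds it (2 to 3 N at the handle). Below 0 the stop is squeezed: about 1.2 mm at the handle (0.006 rad) per 10 N.
- handle (a point): Black upright round handle at the bridge's free end, diameter 22 mm, 52 mm high (170 to 222 mm above the counter), 200 mm from the pivot axis. The point lies on its axis, 198 mm above the counter. The knob's axis is 100 mm from it towards the pivot.
- knob_grip (a point): Red ratchet knob on the bridge, axis vertical, 100 mm from the pivot axis; when home, over the lid's centre. Grip: a bar 56 mm long (the point's x axis), 16 mm wide (its y), 36 mm high, 195 to 231 mm above the counter, on a round grey skirt of diameter 72 mm. Point: on the axis, 219 mm up. The knob keeps its height as it turns. Its clockwise torque pushes the bridge towards home.
- disc_mark (a point): Yellow mark on the rim of the dark disc under the knob, 38.5 mm from the knob's axis; the disc turns with the screw. Its x axis points along the knob bar's x until the ratchet slips; then the disc stands still and the knob runs ahead of it. One click per 0.52 rad of slip: resistance jumps to 0.15 to 0.5 N m, then drops to nothing for 0.1 to 0.2 rad as the click is passed, at about 0.4 (0.92, 1.45) rad. Let go before, the knob springs back.
- pad_face (a point): Centre of the underside of the black rubber clamp pad, diameter 40 mm, below the knob. It starts 1.5 to 3.6 mm above the lid. Turning the knob clockwise from above runs almost freely (0.03 N m) for an unknown 1.2 to 2.8 rad and lowers it 8 mm per turn, until it meets the lid and the screw stops; turning back lifts it.
- lid_top (a point): Centre of the orange lid's top face, 132 mm above the counter; z up.
- gasket: Loose black spare seal ring, outer diameter 40 mm, 6 mm high, lying on the stand's base plate. Origin: centre of its underside.
- sprinkle_jar: Loose clear jar with blue cap and yellow label, diameter 64 mm, 110 mm high. Origin: centre of its underside.
- sauce_bottle: Loose red sauce bottle, diameter 56 mm, 170 mm high. Origin: centre of its underside.
- nut_jar: Loose amber jar with white cap, diameter 64 mm, 100 mm high. Origin: centre of its underside.
- sundae_cup: Loose white cup, diameter 80 mm, 80 mm high. Origin: centre of its underside.
- scoop: Loose ice cream scoop lying on the counter, 214 mm long, blue handle 24 mm thick. Origin: on the counter below the middle of its length.
- dish: Loose blue bowl, diameter 110 mm, 45 mm high. Origin: centre of its underside.

How it is judged:
By the outcome, as a careful person would: the job done as asked, in the order asked, and still so for the second after the job is handed in, with the robot touching nothing.
It also fails if it takes over 72 s, if anything falls off the work surface, if the arm or the gripper's body presses on something with over 40 N, if the wrist force passes 120 N, or if a joint passes its speed limit or range.

## Working session

There is one attempt and no reset: what is moved stays moved. The work goes in short steps, Python scripts to look and compute and a shell command to move; the robot and the scene stay as the last step left them, time stands still between calls to the robot, and variables do not carry over. Pictures are saved under pics/ and viewed, and the job is handed in when it is done.

```bash
ls; mkdir -p pics; python3 - <<'E'
from rig import r, optics
import cv2, numpy as np
s=r.sense(); print(s); print(r.pinch_z)
for c in ("top","side"):
    im,d=optics.get_image(c); cv2.imwrite(f"pics/{c}0.png",im)
    k=optics.get_calibration(c); print(c,k)
    for n in ["pivot","handle","knob_grip","disc_mark","pad_face","lid_top","stand"]:
        t=optics.tip_of(n,c); print(n,[(x["score"],np.round(x["location"],1)) for x in t[:2]])
print(r.sense()["clock"])
E
```

```text
pics
{'clock': 0.0, 'qpos': array([ 1.00750049e+00,  2.07463879e-01,  1.54298046e+00, -1.54450276e-05,
        1.39350435e+00, -1.50516791e-01]), 'qd': array([ 0.00011638,  0.00013458, -0.00225681,  0.00100613, -0.00248842,
       -0.00033612]), 'joint_efforts': array([-1.33954231e-04, -3.83029819e+01, -2.91597283e+01, -1.81012342e-04,
        1.02623325e-02, -9.83890089e-06]), 'tool_pos': array([230.27149183, 526.03458205, 230.08828727]), 'eef_rot': array([-1.54865786,  0.32451467, -0.32323624]), 'ft_force': array([0.2026172 , 0.16711408, 0.66216237]), 'ft_torque': array([-0.00593324,  0.01433365, -0.00765354]), 'width': 1.0016597579672337}
-18.700000000000003
top {'camera_matrix': array([[420.77086074,   0.        , 326.18925705],
       [  0.        , 420.77086074, 195.75700644],
       [  0.        ,   0.        ,   1.        ]]), 'world_to_cam': array([[-1.65070164e-02, -9.99586089e-01,  2.35620078e-02,
        -1.03468340e+00],
       [ 9.94538604e-01, -1.39856809e-02,  1.03428071e-01,
        -5.01391995e+02],
       [-1.03055730e-01,  2.51406152e-02,  9.94357816e-01,
        
[... 754 characters left out ...]
41812907e-03,
        -4.51868551e+02],
       [ 1.42453322e-01,  5.20596139e-01,  8.41835323e-01,
        -2.04828565e+02],
       [-2.19652420e-01, -8.12675542e-01,  5.39732598e-01,
        -1.12656660e+03],
       [ 0.00000000e+00,  0.00000000e+00,  0.00000000e+00,
         1.00000000e+00]])}
pivot [(0.61, array([684.9,  15.5, 176.7]))]
handle [(0.68, array([ 583.1, -161. ,  198.5]))]
knob_grip [(0.96, array([635.1, -75.1, 220.1]))]
disc_mark [(0.76, array([669.7, -75.5, 172.9]))]
pad_face [(0.71, array([ 5.873e+02,  9.900e+00, -4.000e-01])), (0.43, array([634.3, -72.9, 217.1]))]
lid_top [(0.83, array([578.8,   8.5, 132.7]))]
stand [(0.75, array([ 5.871e+02,  6.900e+00, -1.000e-01]))]
0.8
```

View pics/top0.png

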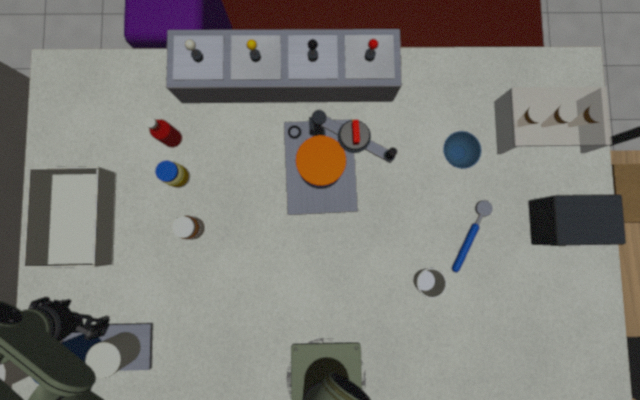

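View pics/side0.png

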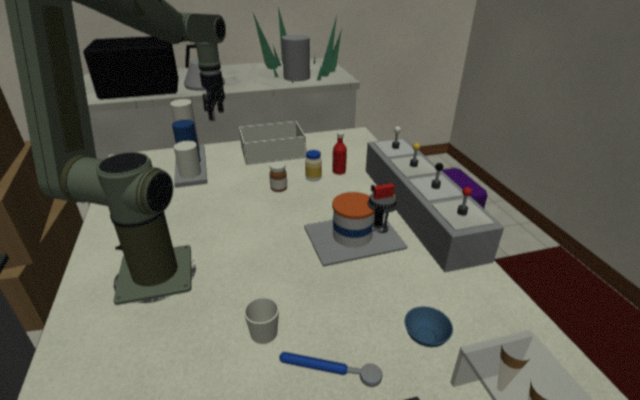

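```bash
cat > h.py <<'E'
from rig import r, optics
import cv2, numpy as np
from scipy.spatial.transform import Rotation as R
def cloud(c):
    im,d=optics.get_image(c); k=optics.get_calibration(c); K=k["camera_matrix"]; T=np.linalg.inv(k["world_to_cam"])
    v,u=np.mgrid[0:400,0:640]
    X=np.stack([(u-K[0,2])/K[0,0]*d, -(v-K[1,2])/K[1,1]*d, -d],-1)
    W=X@T[:3,:3].T+T[:3,3]; W[d<=0]=np.nan
    return im,d,W
def tool():
    s=r.sense(); M=R.from_rotvec(s["eef_rot"]).as_matrix()
    return s,np.array(s["tool_pos"]),M
def show(c,n,box=None,sc=1):
    im,_=optics.get_image(c)
    if box: x0,y0,x1,y1=box; im=im[y0:y1,x0:x1]
    im=cv2.resize(im,None,fx=sc,fy=sc,interpolation=cv2.INTER_CUBIC); cv2.imwrite(f"pics/{n}.png",im)
E
python3 - <<'E'
from h import *
s,p,M=tool(); print(np.round(M,3))
for c in ("top","side"):
    im,d,W=cloud(c)
    hsv=cv2.cvtColor(im,cv2.COLOR_BGR2HSV)
    x,y,z=W[...,0],W[...,1],W[...,2]
    near=lambda a,b,rad:(np.hypot(x-a,y-b)<rad)
    m=near(587,-162,25)&(z>212)&(z<230); print(c,"handle top",m.sum(),np.round(W[m].mean(0),1))
    m=near(635,-76,45)&(z>222)&(z<240); q=W[m]; C=np.cov(q[:,:2].T); w,v=np.linalg.eigh(C); print("knob bar",m.sum(),np.round(q.mean(0),1),np.round((q.min(0)+q.max(0))/2,1),"axis",np.degrees(np.arctan2(v[1,1],v[0,1])),np.sqrt(w))
    m=near(583,9,75)&(z>125)&(z<138); q=W[m]; print("lid",m.sum(),cv2.minEnclosingCircle(q[:,:2].astype(np.float32)),q[:,2].mean())
    m=near(686,12,25)&(z>177)&(z<190); q=W[m]; print("pivot",m.sum(),np.round(q.mean(0),1),cv2.minEnclosingCircle(q[:,:2].astype(np.float32)))
    m=near(600,9,200)&(z>8)&(z<17); q=W[m]; print("plate",m.sum(),cv2.minAreaRect(q[:,:2].astype(np.float32)))
    m=(x>690)&(x<1000)&(abs(y)<300)&(z>60); q=W[m];print("behind",np.nanmin(x[m&(x>720)]),np.nanpercentile(z[m],[50,90,99,100]))
    if c=="top": show("top","topz",(270,90,430,230),5); show("side","sidez",(290,160,430,280),5)
E
```

```text
[[ 0.916  0.     0.401]
 [-0.401  0.     0.916]
 [ 0.    -1.     0.   ]]
top handle top 69 [ 585.2 -162.9  220.5]
knob bar 162 [634.  -76.6 230.3] [634.6 -76.9 228.6] axis -178.25164470446097 [ 4.62359374 16.36270012]
lid 1997 ((584.6382446289062, 6.389667987823486), 65.78292846679688) 131.6098957583766
pivot 177 [684.1  10.  181.3] ((684.22021484375, 9.689178466796875), 18.93819808959961)
plate 3268 ((619.8511352539062, 7.5485382080078125), (330.37396240234375, 199.93621826171875), 2.0580379962921143)
behind 778.2152646387647 [131.97991014 136.2722604  213.0351218  219.86907486]
side handle top 60 [ 583.9 -167.6  219.4]
knob bar 114 [633.4 -80.4 228.7] [634.9 -79.4 227.7] axis -179.30204935742432 [ 4.69339011 16.51228205]
lid 823 ((582.40771484375, 6.895322799682617), 68.1990737915039) 131.944311008072
pivot 38 [682.4  16.1 182.1] ((682.1331787109375, 13.746780395507812), 18.452463150024414)
plate 2161 ((617.9127197265625, 3.8148880004882812), (330.91729736328125, 203.30191040039062), 0.5875495076179504)
behind 776.1676250778441 [130.85240705 136.21809922 212.32988447 221.41217614]
```

View pics/topz.png

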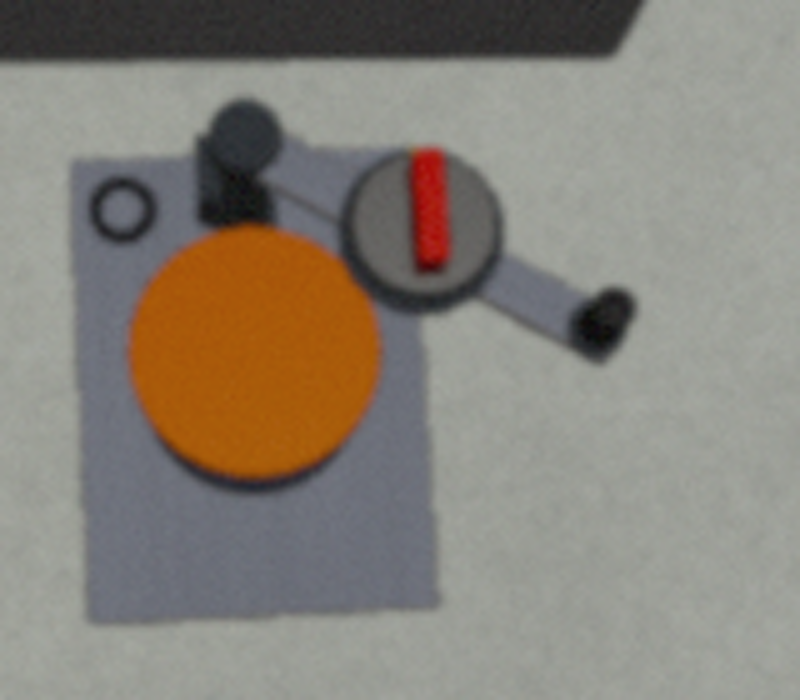

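View pics/sidez.png

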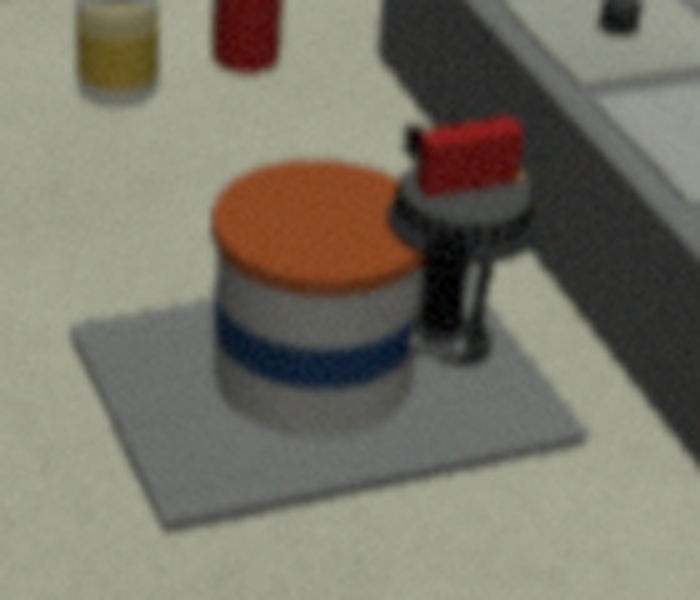

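```bash
python3 -m inch '0 -0.014 0 0 0.095 0 1;0 -0.014 0 0 0.095 0 1;0 -0.014 0 0 0.095 0 1;0 -0.014 0 0 0.095 0 1;0 -0.014 0 0 0.095 0 1' 20
python3 -m inch '0 -0.014 0 0 0.095 0 1;0 -0.014 0 0 0.095 0 1;0 -0.014 0 0 0.095 0 1;0 -0.014 0 0 0.095 0 1;0 -0.014 0 0 0.095 0 1'
python3 -m inch '0 -0.014 0 0 0.095 0 1;0 0 0 0 0.024 0 1;0 0 0 0 0 0 1'
python3 - <<'E'
from h import *
s,p,M=tool(); print(s["clock"],np.round(p,1),np.round(M,3),np.round(s["qpos"],3),s["ft_force"])
print(M.T@(np.array([585,-164,p[2]])-p)/500)
E
```

```text
clock: 1.5
tool_pos: [230.7, 526.7, 266.5]
eef_rot: [-1.374, 0.905, -0.905]
ft_force: [-0.2, 0.5, 0.3]
width: 0.999
clock: 2.0
tool_pos: [230.7, 526.7, 301.5]
eef_rot: [-1.028, 1.455, -1.455]
ft_force: [0.2, 0.3, -0.0]
width: 1.003
clock: 2.3
tool_pos: [230.8, 526.8, 308.6]
eef_rot: [-0.915, 1.582, -1.581]
ft_force: [0.7, 0.6, -0.3]
width: 1.0
2.3 [230.8 526.8 308.6] [[-0.498  0.     0.867]
 [-0.867  0.001 -0.498]
 [-0.001 -1.     0.   ]] [ 1.007  0.158  1.44  -0.     1.543  1.528] [ 0.72367715  0.59808875 -0.27081492]
[ 8.45678355e-01 -5.08134529e-04  1.30216034e+00]
```

```bash
for i in 1 2 3; do python3 -m inch '0.0529 0 0.0814 0 0 0 1;0.0529 0 0.0814 0 0 0 1;0.0529 0 0.0814 0 0 0 1;0.0529 0 0.0814 0 0 0 1;0.0529 0 0.0814 0 0 0 1' | grep -E "tool|force"; done
python3 - <<'E'
from h import *
s,p,M=tool(); print(s["clock"],np.round(p,1),np.round(M,3),np.round(s["qpos"],3),s["ft_force"])
print(M.T@(np.array([585,-164,p[2]])-p)/500)
E
```

```text
tool_pos: [341.6, 309.0, 308.2]
ft_force: [0.8, 0.5, 0.6]
tool_pos: [452.4, 92.8, 308.3]
ft_force: [-0.0, 0.8, -0.1]
tool_pos: [563.1, -123.3, 308.0]
ft_force: [-0.1, 0.1, -0.5]
3.8 [ 563.1 -123.3  308. ] [[-0.497 -0.     0.868]
 [-0.868  0.    -0.497]
 [-0.    -1.    -0.   ]] [-0.366  0.161  1.437  0.     1.544  0.155] [-0.07214018  0.10123368 -0.50870831]
[ 4.88434299e-02 -3.13930454e-05  7.85419913e-02]
```

```bash
python3 -m inch '0.0488 0 0.0785 0 0 0 0.1;0 0.05 0 0 0 0 0.1;0 0.05 0 0 0 0 0.1;0 0 0 0 0 0 0.1' 
python3 - <<'E'
from h import *
s,p,M=tool(); print(s["clock"],np.round(p,1),s["width"])
show("side","s1",(270,100,470,260),4); show("top","t1",(270,90,430,230),5)
for c in ("top","side"):
    print([(x["score"],np.round(x["location"],1)) for x in optics.tip_of("handle",c)[:2]])
E
```

```text
clock: 4.2
tool_pos: [581.8, -161.5, 253.0]
eef_rot: [-0.922, 1.591, -1.576]
ft_force: [-1.3, 0.2, -0.7]
width: 0.552
4.2 [ 581.8 -161.5  253. ] 0.5519630384177187
[]
[(0.92, array([ 584.7, -162.6,  198.5]))]
```

View pics/s1.png

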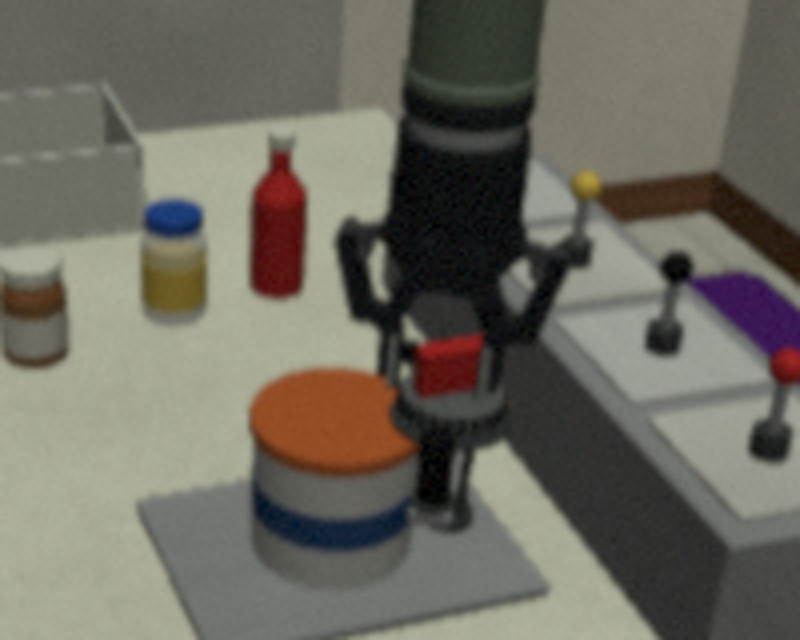

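View pics/t1.png

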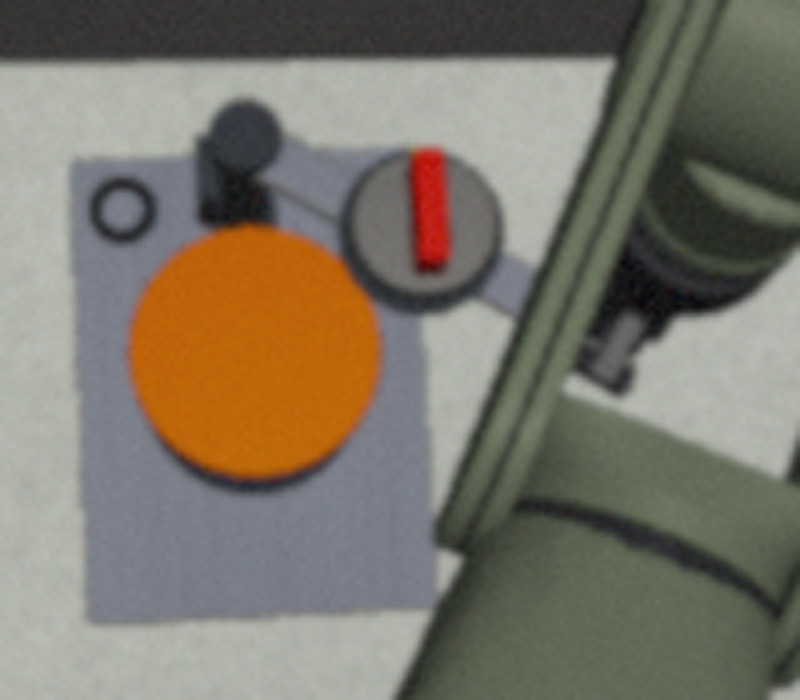

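```bash
python3 - <<'E'
from h import *
for c in ("side","top"):
  k=optics.get_calibration(c);K=k["camera_matrix"];T=k["world_to_cam"]
  for n,q in dict(handle_top=(585,-164,222),handle_bot=(585,-164,170),knob=(635,-77,219),pivot=(684.5,11,182),post_bot=(684.5,11,12),lid=(584,7,132)).items():
    a=T[:3,:3]@np.array(q)+T[:3,3]; print(c,n,K[0,2]+K[0,0]*a[0]/-a[2], K[1,2]-K[1,1]*a[1]/-a[2])
E
```

```text
side handle_top 378.90720808094136 208.0063316370393
side handle_bot 377.23725734757096 224.87703497286543
side knob 383.56387050341056 188.9061526636006
side pivot 386.18192346878334 182.50852843923644
side post_bot 381.26478934320886 228.7418432483687
side lid 353.6680874509542 202.30908689939116
top handle_top 392.94573830765387 151.24424328324622
top handle_bot 389.16939683024214 155.58916395355118
top knob 355.75842687549056 131.32366931963008
top pivot 318.5186411346539 115.97679597680305
top post_bot 318.19827934121497 133.18648722437044
top lid 320.5366434789808 159.66634592757717
```

```bash
python3 -m inch '0 0.03 0 0 0 0 0.1;0 0.03 0 0 0 0 0.1;0 0 0 0 0 0 0.1' 
python3 -m inch '0 0.03 0 0 0 0 0.1;0 0.03 0 0 0 0 0.1;0 0.03 0 0 0 0 0.1;0 0 0 0 0 0 0.1;0 0 0 0 0 0 0.1' 
python3 - <<'E'
from h import *
s,p,M=tool(); print(s["clock"],np.round(p,1),s["width"],np.round(M,3))
show("side","s2",(270,100,470,260),4)
E
```

```text
clock: 4.7
tool_pos: [582.5, -161.0, 224.8]
eef_rot: [-0.92, 1.587, -1.578]
ft_force: [-0.1, 1.0, -0.9]
width: 0.549
clock: 5.2
tool_pos: [584.0, -161.9, 182.3]
eef_rot: [-0.917, 1.583, -1.581]
ft_force: [-0.1, 0.4, 0.4]
width: 0.546
5.2 [ 584.  -161.9  182.3] 0.5464524330238979 [[-0.498 -0.002  0.867]
 [-0.867  0.001 -0.498]
 [ 0.    -1.    -0.002]]
```

View pics/s2.png

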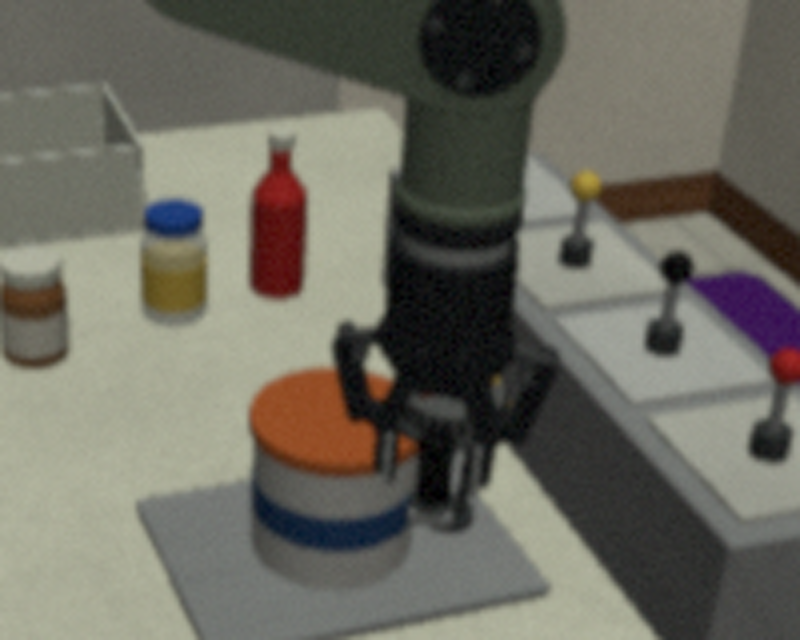

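```bash
python3 -m inch '0 0 0 0 0 0 -0.25;0 0 0 0 0 0 -0.25' 
python3 -m inch '-0.00014 0 -0.01047 0 0.01667 0 -0.25;-0.00014 0 -0.01047 0 0.01667 0 -0.25;-0.00014 0 -0.01047 0 0.01667 0 -0.25;-0.00014 0 -0.01047 0 0.01667 0 -0.25;-0.00014 0 -0.01047 0 0.01667 0 -0.25' 
python3 - <<'E'
from h import *
s,p,M=tool(); print(s["clock"],np.round(p,1),s["width"],np.round(M[:,0],3),np.round(M.T@s["ft_force"],1),np.hypot(*(p[:2]-[684.5,11])))
E
```

```text
clock: 5.45
tool_pos: [585.1, -162.3, 184.3]
eef_rot: [-0.915, 1.58, -1.583]
ft_force: [-0.2, 1.2, 1.1]
width: 0.372
clock: 5.95
tool_pos: [562.8, -147.7, 184.1]
eef_rot: [-0.824, 1.671, -1.674]
ft_force: [2.2, -1.6, 2.1]
width: 0.377
5.95 [ 562.8 -147.7  184.1] 0.3772218736726864 [-0.609 -0.793 -0.   ] [-0.  -2.1  2.8] 199.97645848564298
```

```bash
for i in 1 2 3; do python3 -m inch '-0.00014 0 -0.01047 0 0.01667 0 -0.25;-0.00014 0 -0.01047 0 0.01667 0 -0.25;-0.00014 0 -0.01047 0 0.01667 0 -0.25;-0.00014 0 -0.01047 0 0.01667 0 -0.25;-0.00014 0 -0.01047 0 0.01667 0 -0.25' | grep -E "tool|force";done
python3 - <<'E'
from h import *
s,p,M=tool(); print(s["clock"],np.round(p,1),s["width"],np.round(M[:,0],3),np.round(M.T@s["ft_force"],1),np.hypot(*(p[:2]-[684.5,11])))
d=np.array(p[:2])-[684.5,11]; print(np.degrees(np.arctan2(d[1],d[0]))%360)
E
```

```text
tool_pos: [542.7, -130.1, 183.3]
ft_force: [2.0, -1.5, 3.0]
tool_pos: [525.4, -110.4, 183.3]
ft_force: [1.9, -1.4, 3.2]
tool_pos: [510.8, -88.7, 183.2]
ft_force: [2.7, -1.6, 1.6]
7.45 [510.8 -88.7 183.2] 0.3795517351779044 [-0.866 -0.5    0.   ] [-1.5 -1.6  2.8] 200.22641006918556
209.85182141638035
```

```bash
for i in 1 2; do python3 -m inch '-0.00014 0 -0.01047 0 0.01667 0 -0.25;-0.00014 0 -0.01047 0 0.01667 0 -0.25;-0.00014 0 -0.01047 0 0.01667 0 -0.25;-0.00014 0 -0.01047 0 0.01667 0 -0.25;-0.00014 0 -0.01047 0 0.01667 0 -0.25' | grep -E "tool|force";done
python3 -m inch '-0.00014 0 -0.01047 0 0.01667 0 -0.25;-0.00008 0 -0.00698 0 0.01111 0 -0.25;-0.00008 0 -0.00698 0 0.01111 0 -0.25;0 0 0 0 0 0 -0.25' | grep -E "tool|force"
python3 - <<'E'
from h import *
s,p,M=tool(); print(s["clock"],np.round(p,1),s["width"],np.round(M[:,0],3),np.round(M.T@s["ft_force"],1),np.hypot(*(p[:2]-[684.5,11])))
d=np.array(p[:2])-[684.5,11]; print(np.degrees(np.arctan2(d[1],d[0]))%360)
show("top","t3",(270,90,430,230),5);show("side","s3",(270,100,470,260),4)
for c in ("top","side"):
  for n in ("handle","knob_grip","pivot","lid_top"):
    print(n,[(x["score"],np.round(x["location"],1)) for x in optics.tip_of(n,c)[:2]])
E
```

```text
tool_pos: [499.2, -65.2, 183.1]
ft_force: [2.9, -2.1, 1.0]
tool_pos: [490.6, -40.5, 183.1]
ft_force: [2.0, -2.4, 0.9]
tool_pos: [487.3, -28.2, 182.7]
ft_force: [0.3, 0.3, 0.4]
8.85 [487.3 -28.2 182.7] 0.38160512502554456 [-0.979 -0.202  0.002] [-0.4 -0.4 -0.2] 201.07184163152138
191.23652666317764
handle []
knob_grip [(0.52, array([587.9, -13.1, 217.6]))]
pivot [(0.58, array([687.5,  14.1, 176.8])), (0.47, array([613.9, -36.9, 177.3]))]
lid_top [(0.57, array([581.2,   9.8, 130.3]))]
handle [(0.85, array([489.1, -31.9, 198. ]))]
knob_grip [(0.77, array([586.1, -10.1, 220.4])), (0.7, array([490.9, -34.8, 197.8]))]
pivot [(0.84, array([685.5,  10.4, 178.3]))]
lid_top [(0.8, array([583.7,   9.3, 133.7]))]
```

View pics/t3.png

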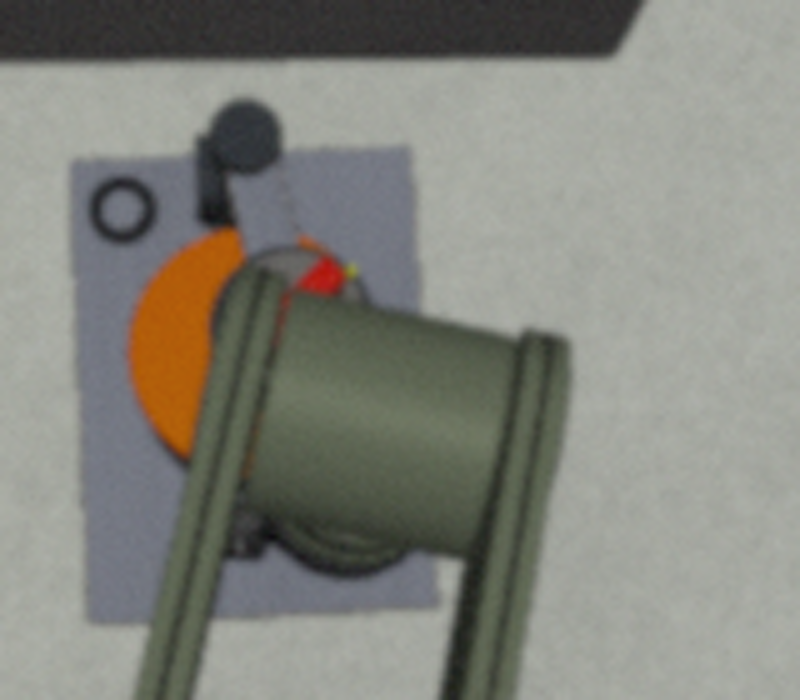

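View pics/s3.png

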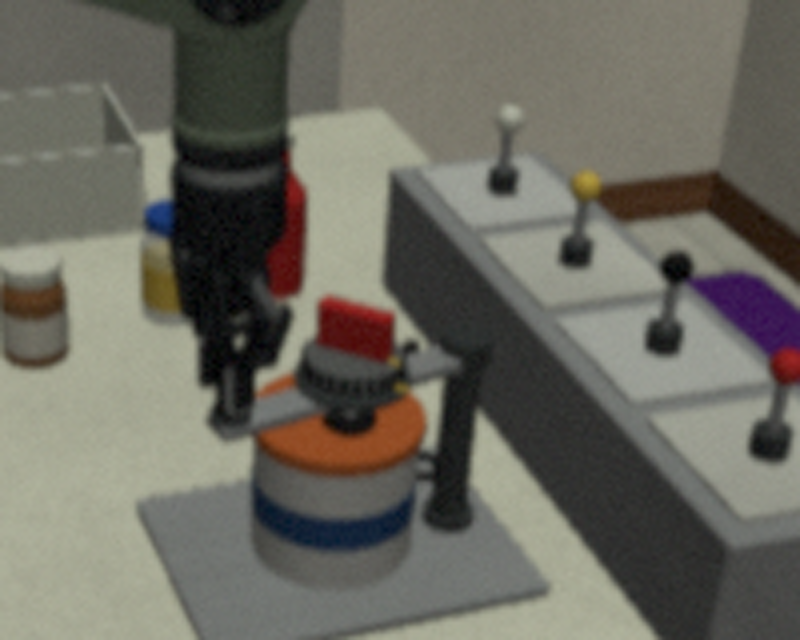

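```bash
for i in 1 2; do python3 -m inch '0 0 -0.004 0 0.0064 0 -0.25;0 0 -0.004 0 0.0064 0 -0.25;0 0 -0.004 0 0.0064 0 -0.25;0 0 -0.004 0 0.0064 0 -0.25;0 0 -0.004 0 0.0064 0 -0.25' | grep -E "tool|force";done
python3 - <<'E'
from h import *
s,p,M=tool(); print(s["clock"],np.round(p,1),s["width"],np.round(M[:,0],3),np.round(M.T@s["ft_force"],1),np.hypot(*(p[:2]-[684.5,11])))
d=np.array(p[:2])-[684.5,11]; print(np.degrees(np.arctan2(d[1],d[0]))%360)
show("top","t4",(270,90,430,230),5)
E
```

```text
tool_pos: [486.4, -19.0, 183.3]
ft_force: [0.1, -2.2, -1.1]
tool_pos: [485.1, -9.0, 183.3]
ft_force: [0.7, -2.2, -1.5]
10.35 [485.1  -9.  183.3] 0.3777783313943529 [-0.995 -0.101 -0.   ] [-0.4  1.5  2.2] 200.3579870853595
185.73156307836138
```

View pics/t4.png

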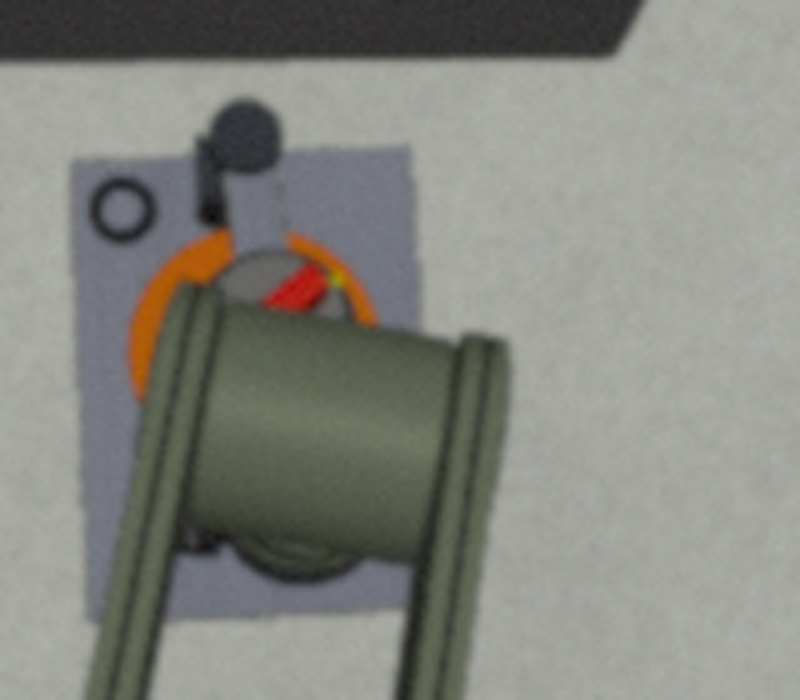

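Force is still plain friction (2.2 N), and a few degrees remain. I'll go on in 1 mm rows and watch the force.

```bash
for i in 1 2; do python3 -m inch '0 0 -0.002 0 0.0032 0 -0.25;0 0 -0.002 0 0.0032 0 -0.25;0 0 -0.002 0 0.0032 0 -0.25;0 0 -0.002 0 0.0032 0 -0.25' | grep -E "tool|force";done
```

```text
tool_pos: [484.8, -5.2, 183.3]
ft_force: [0.6, -1.6, -0.4]
tool_pos: [484.5, -1.1, 183.3]
ft_force: [2.4, -3.2, -1.3]
```

```bash
python3 -m inch '0 0 -0.002 0 0.0032 0 -0.25;0 0 -0.002 0 0.0032 0 -0.25'| grep -E "tool|force"; python3 - <<'E'
from h import *
s,p,M=tool(); print(s["clock"],np.round(p,1),np.round(M[:,0],3),np.round(M.T@s["ft_force"],1))
d=np.array(p[:2])-[684.5,11]; print(np.degrees(np.arctan2(d[1],d[0]))%360)
show("top","t5",(300,100,380,170),9)
E
```

```text
tool_pos: [484.3, 0.9, 183.3]
ft_force: [0.6, -1.7, -1.6]
11.4 [484.3   0.9 183.3] [-0.999 -0.052 -0.   ] [-0.5  1.6  1.7]
182.90252762609956
```

View pics/t5.png

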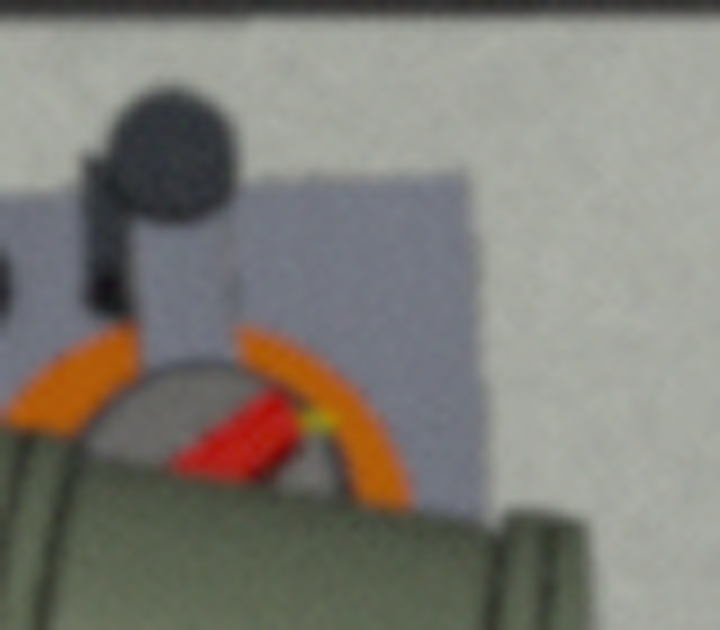

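```bash
python3 -m inch '0 0 -0.002 0 0.0032 0 -0.25;0 0 -0.002 0 0.0032 0 -0.25'| grep -E "tool|force";python3 -m inch '0 0 -0.002 0 0.0032 0 -0.25'| grep -E "tool|force"; python3 -m inch '0 0 -0.002 0 0.0032 0 -0.25'| grep -E "tool|force"
```

```text
tool_pos: [484.2, 2.8, 183.3]
ft_force: [2.0, -3.3, -1.3]
tool_pos: [484.2, 3.8, 183.3]
ft_force: [1.5, -2.4, -2.0]
tool_pos: [484.2, 4.9, 183.3]
ft_force: [0.7, -2.1, -1.6]
```

```bash
for i in 1 2 ; do python3 -m inch '0 0 -0.002 0 0.0032 0 -0.25'| grep -E "tool|force"; done; python3 - <<'E'
from h import *
s,p,M=tool(); print(s["clock"],np.round(p,1),np.round(M[:,0],3),np.round(M.T@s["ft_force"],1))
show("top","t6",(300,100,380,170),9)
im,d,W=cloud("top");x,y,z=np.moveaxis(W,-1,0)
m=(z>165)&(z<175)&(x>625)&(x<660)&(abs(y)<40); q=W[m]
# bridge bar edges per x-slice
for a in range(630,660,5):
    k=q[(q[:,0]>=a)&(q[:,0]<a+5)]; print(a,len(k),k[:,1].min(),k[:,1].max()) if len(k) else None
E
```

```text
tool_pos: [484.1, 5.8, 183.3]
ft_force: [1.6, -1.5, -1.3]
tool_pos: [484.1, 6.9, 183.3]
ft_force: [1.1, -2.0, -0.8]
12.05 [484.1   6.9 183.3] [-1.    -0.022 -0.   ] [-1.   0.9  2. ]
630 22 -4.509934332952604 20.491625231162047
635 21 -4.669380365980118 20.422057990573283
640 22 -4.702043933691382 20.348963597958694
645 28 -4.784445609729726 32.83428469855871
650 27 -4.9021343551194185 32.72101651791544
655 24 -4.989368945451705 30.2015452493278
```

View pics/t6.png

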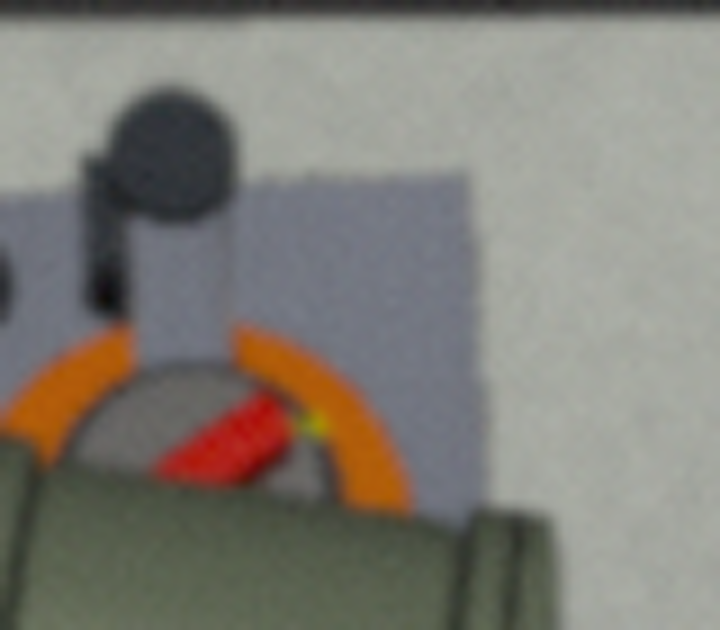

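```bash
for i in 1 2 3 ; do python3 -m inch '0 0 -0.002 0 0.0032 0 -0.25'| grep -E "tool|force"; done
```

```text
tool_pos: [484.0, 7.8, 183.3]
ft_force: [1.5, -1.7, -1.2]
tool_pos: [484.0, 8.8, 183.3]
ft_force: [1.5, -2.9, -1.7]
tool_pos: [484.1, 9.3, 183.3]
ft_force: [1.3, -5.4, -2.2]
```

```bash
python3 -m inch '0 0 0 0 0 0 -0.25'| grep -E "tool|force";  python3 -m inch '0 0 -0.001 0 0 0 -0.25;0 0 0 0 0 0 -0.25'| grep -E "tool|force"; 
```

```text
tool_pos: [484.1, 9.2, 183.3]
ft_force: [0.4, -4.8, -1.0]
tool_pos: [484.1, 9.2, 183.3]
ft_force: [1.1, -6.5, -1.3]
```

```bash
python3 -m inch '0 0 0 0 0 0 0.2;0 0 0.004 0 0 0 0.3;0 -0.06 0 0 0 0 0.3;0 -0.06 0 0 0 0 1;0 -0.06 0 0 -0.095 0 1'| grep -E "tool|force";
for i in 1 2; do python3 -m inch '0 -0.005 0 0 -0.095 0 1;0 -0.005 0 0 -0.095 0 1;0 -0.005 0 0 -0.095 0 1;0 -0.005 0 0 -0.095 0 1;0 -0.005 0 0 -0.095 0 1'| grep -E "tool|force|clock"; done
python3 -m inch '0 0 0 0 -0.095 0 1;0 0 0 0 -0.095 0 1;0 0 0 0 -0.095 0 1;0 0 0 0 -0.01 0 1'
python3 - <<'E'
from h import *
s,p,M=tool(); print(s["clock"],np.round(p,1),np.round(M,3),s["qpos"])
show("side","s7",(270,100,470,260),4); show("top","t7",(270,90,430,230),5)
E
```

```text
tool_pos: [483.4, 9.0, 274.0]
ft_force: [1.1, -0.5, -0.1]
clock: 13.75
tool_pos: [483.7, 9.0, 285.9]
ft_force: [0.5, 0.4, 0.6]
clock: 14.25
tool_pos: [483.7, 9.0, 298.3]
ft_force: [0.2, -0.1, 0.3]
clock: 14.65
tool_pos: [483.7, 8.9, 298.2]
eef_rot: [-1.417, 0.802, -0.801]
ft_force: [0.3, -0.6, 0.3]
width: 0.999
14.65 [483.7   8.9 298.2] [[ 0.516 -0.001  0.857]
 [-0.857  0.001  0.516]
 [-0.001 -1.     0.   ]] [-1.61466880e-01 -3.73434773e-02  1.66666545e+00  9.80831383e-04
  1.51299394e+00 -7.03514081e-01]
```

View pics/s7.png

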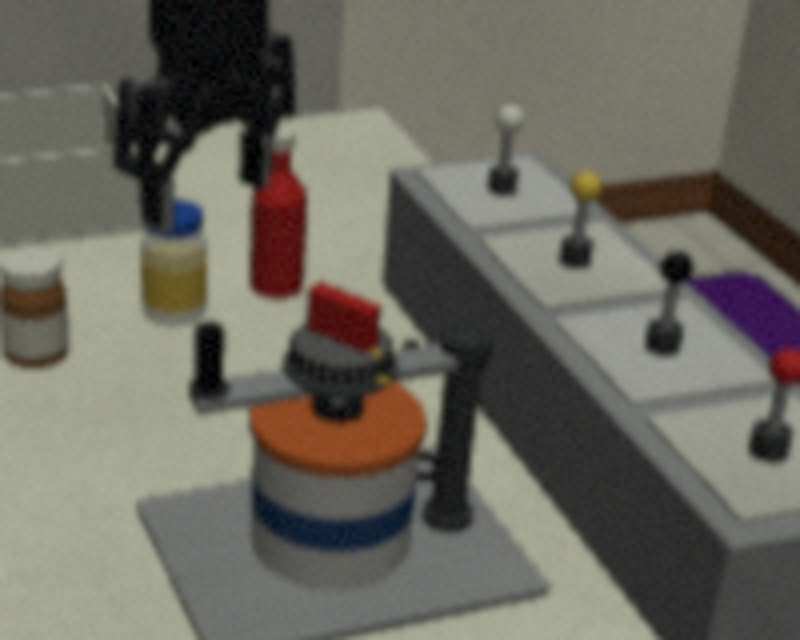

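View pics/t7.png

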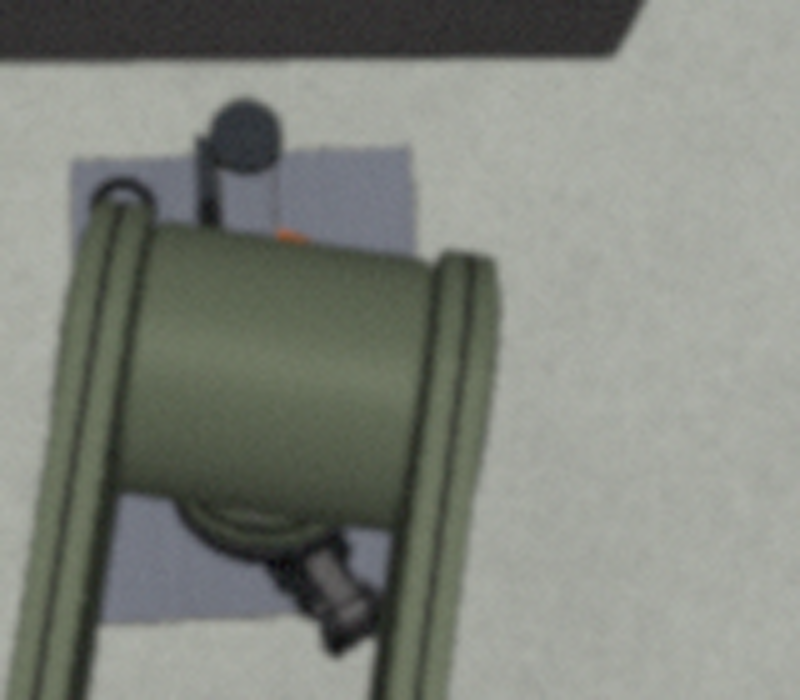

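```bash
python3 - <<'E'
from h import *
im,d,W=cloud("side"); x,y,z=np.moveaxis(W,-1,0)
m=(np.hypot(x-584,y-8)<45)&(z>224)&(z<240); q=W[m]; w,v=np.linalg.eigh(np.cov(q[:,:2].T)); a=np.degrees(np.arctan2(v[1,1],v[0,1]))
print("knob bar",m.sum(),q.mean(0),"yaw",a,np.sqrt(w))
print(cv2.minAreaRect(q[:,:2].astype(np.float32)), np.percentile(q[:,2],[5,50,95]))
m=(np.hypot(x-484,y-9)<25)&(z>216)&(z<230); print("handle top",m.sum(),W[m].mean(0))
m=(np.hypot(x-684,y-11)<25)&(z>178)&(z<190); print("pivot top",m.sum(),W[m].mean(0))
for n in ("knob_grip","handle","disc_mark","lid_top","pivot","pad_face"):
  print(n,[(x["score"],np.round(x["location"],1)) for x in optics.tip_of(n,"side")[:2]])
E
```

```text
knob bar 86 [583.36518206   2.43652389 229.4142392 ] yaw 122.89088333118235 [ 4.74018126 16.59806819]
((584.6117553710938, 5.369802474975586), (17.101848602294922, 57.37782669067383), 33.129058837890625) [224.87806936 230.10570944 232.23347036]
handle top 33 [4.83092779e+02 6.86515753e-02 2.20899327e+02]
pivot top 75 [682.8803749    7.65393399 181.54318002]
knob_grip [(0.72, array([586.5,   9.7, 221.3]))]
handle [(0.75, array([483.2,   4.6, 199.9]))]
disc_mark [(0.97, array([603.1, -23.7, 175. ])), (0.72, array([5.881e+02, 7.600e+00, 3.000e-01]))]
lid_top [(0.65, array([585.5,  10.5, 130.2])), (0.53, array([562.5, 416. ,  -3.9]))]
pivot [(0.87, array([684.2,  12.3, 176.8]))]
pad_face [(0.64, array([5.628e+02, 4.158e+02, 5.000e-01])), (0.45, array([583.9,  11.7, 131. ]))]
```

```bash
python3 -m inch '0.0357 0 0.057 0 0 0 0.3;0.0357 0 0.057 0 0 0 0.3;0.0357 0 0.057 0 -0.02 0 0.3;0 0.04 0 0 0 0 0.3;0 0.04 0 0 0 0 0.3' | grep -E "tool|force"
python3 - <<'E'
from h import *
s,p,M=tool(); print(s["clock"],np.round(p,1),s["width"],np.degrees(np.arctan2(M[1,2],M[0,2])))
show("side","s8",(290,100,450,240),5)
E
```

```text
tool_pos: [586.3, 6.3, 258.0]
ft_force: [0.1, -0.1, -0.4]
15.6 [586.3   6.3 258. ] 0.6549792163245481 32.77648130115612
```

View pics/s8.png

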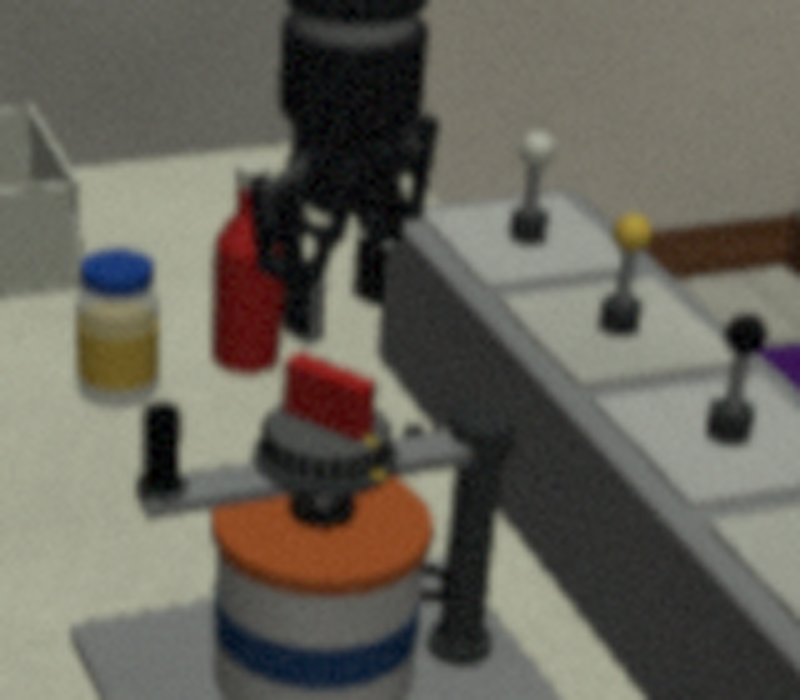

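```bash
python3 -m inch '0 0.03 0 0 0 0 0.3;0 0.03 0 0 0 0 0.3;0 0 0 0 0 0 0.3' | grep -E "tool|force"
python3 -m inch '0 0.025 0 0 0 0 0.3;0 0.021 0 0 0 0 0.3;0 0 0 0 0 0 0.3;0 0 0 0 0 0 0.3' | grep -E "tool|force"
python3 - <<'E'
from h import *
s,p,M=tool(); print(s["clock"],np.round(p,1),s["width"],np.degrees(np.arctan2(M[1,2],M[0,2])),M.T@(np.array([584.5,7.2,203])-p)/500)
show("side","s9",(290,100,450,240),5)
E
```

```text
tool_pos: [583.2, 6.6, 225.7]
ft_force: [-0.5, 0.5, -0.2]
tool_pos: [584.7, 6.4, 205.0]
ft_force: [0.7, -0.8, -0.2]
16.35 [584.7   6.4 205. ] 0.6491002163672479 32.79299428543278 [-0.00156524  0.00401217  0.00048227]
```

View pics/s9.png

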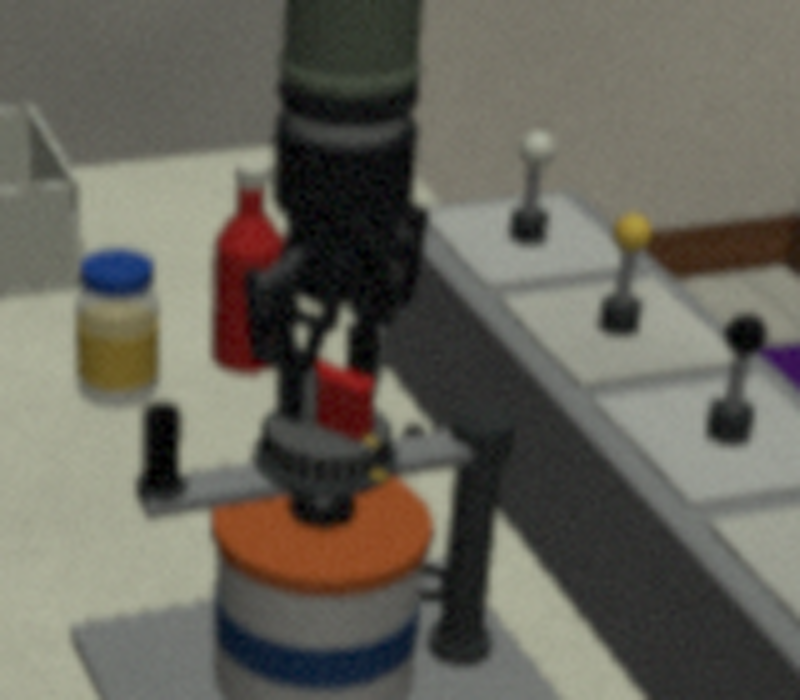

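```bash
python3 -m inch '-0.0016 0 0 0 0 0 -0.5;0 0 0 0 0 0 -0.5;0 0 0 0 0 0 -0.5' 20| grep -E "width|tool|force"
python3 -m inch '0 0 0 0 0 0 -1;0 0 0 0 0 0 -1' 20
python3 - <<'E'
from h import *
s,p,M=tool(); print(s["clock"],np.round(p,1),s["width"],np.degrees(np.arctan2(M[1,2],M[0,2])),np.round(M.T@s["ft_force"],1),s["ft_torque"])
E
```

```text
tool_pos: [584.7, 7.1, 205.8]
ft_force: [0.4, -0.3, 0.1]
width: 0.25
clock: 16.9
tool_pos: [584.7, 7.1, 205.7]
eef_rot: [-1.427, 0.778, -0.779]
ft_force: [-0.2, 0.9, 1.3]
width: 0.182
16.9 [584.7   7.1 205.7] 0.18249671571227047 32.7952802700354 [-0.8 -1.3  0.3] [ 0.06045562  0.0338277  -0.01786217]
```

```bash
cat > st.py <<'E'
from h import *
s,p,M=tool(); print("t",s["clock"],np.round(p,1),"w",round(s["width"],3),"yaw",round(np.degrees(np.arctan2(M[1,2],M[0,2])),2),"Fw",np.round(s["ft_force"],1),"T",np.round(s["ft_torque"],3),"j6",round(s["qpos"][5],3))
E
python3 -m inch '0 0 0 0 0.0556 0 -1;0 0 0 0 0.0556 0 -1' 60 >/dev/null; python3 st.py
python3 -m inch '0 0 0 0 0.0556 0 -1;0 0 0 0 0.0556 0 -1;0 0 0 0 0.0556 0 -1' >/dev/null; python3 st.py
```

```text
t 17.1 [584.6   7.  205.8] w 0.17 yaw 22.59 Fw [-0.8  0.3  2.9] T [0.042 0.124 0.054] j6 -0.53
t 17.4 [584.4   7.  205.8] w 0.176 yaw 7.58 Fw [-1.1  0.   3.3] T [-0.038  0.186  0.044] j6 -0.268
```

```bash
python3 -m inch '0 0 0 0 0.0556 0 -1;0 0 0 0 0.0556 0 -1;0 0 0 0 0.0556 0 -1;0 0 0 0 0.0556 0 -1;0 0 0 0 0.0556 0 -1'  >/dev/null; python3 st.py
python3 -m inch '0 0 0 0 0.0556 0 -1;0 0 0 0 0.0556 0 -1;0 0 0 0 0.0556 0 -1'  >/dev/null; python3 st.py
python3 - <<'E'
from h import *
show("side","s10",(290,100,450,240),5)
print([(x["score"],np.round(x["location"],1)) for x in optics.tip_of("disc_mark","side")[:2]])
E
```

```text
t 17.9 [584.1   7.  205.8] w 0.176 yaw -17.44 Fw [-2.  -0.3  2.2] T [-0.015  0.393  0.045] j6 0.169
t 18.2 [583.9   7.1 205.8] w 0.171 yaw -32.45 Fw [-2.4  0.7  3.1] T [-0.001  0.374  0.097] j6 0.431
[(0.85, array([561.9, -26.6, 176.1]))]
```

View pics/s10.png

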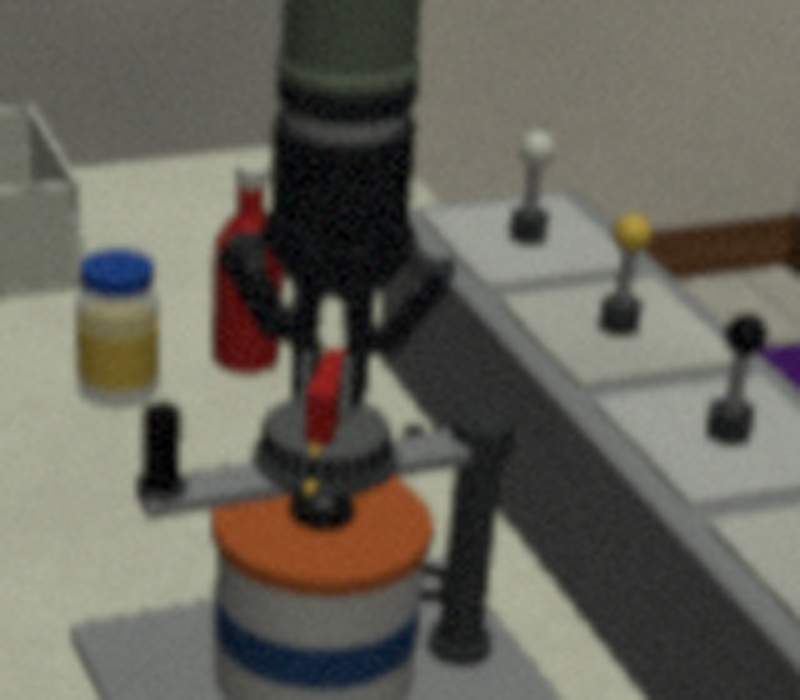

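```bash
for i in 1 2; do python3 -m inch '0 0 0 0 0.0556 0 -1' >/dev/null; python3 st.py; done
```

```text
t 18.4 [583.9   7.1 205.8] w 0.172 yaw -37.26 Fw [-4.   1.   4.5] T [0.066 0.613 0.054] j6 0.514
t 18.5 [583.9   7.1 205.8] w 0.175 yaw -42.34 Fw [-3.7  0.7  4.6] T [0.064 0.692 0.014] j6 0.603
```

```bash
for i in 1 2; do python3 -m inch '0 0 0 0 0.0556 0 -1' >/dev/null; python3 st.py; done
```

```text
t 18.6 [583.8   7.2 205.8] w 0.177 yaw -47.34 Fw [-3.6 -0.7  4.9] T [0.028 0.677 0.054] j6 0.69
t 18.7 [583.8   7.2 205.8] w 0.176 yaw -52.34 Fw [-3.4  0.1  4.6] T [0.042 0.743 0.041] j6 0.778
```

```bash
for i in 1 2 3 4; do python3 -m inch '0 0 0 0 0.0556 0 -1' >/dev/null; python3 st.py; done
```

```text
t 18.8 [583.7   7.3 205.8] w 0.173 yaw -57.34 Fw [-3.5  0.2  4.7] T [0.064 0.72  0.068] j6 0.865
t 18.9 [583.7   7.3 205.8] w 0.176 yaw -62.35 Fw [-3.8  0.6  4.6] T [0.098 0.749 0.073] j6 0.952
t 19.0 [583.7   7.4 205.8] w 0.173 yaw -67.35 Fw [-4.6  1.   5.3] T [0.157 0.757 0.052] j6 1.04
t 19.1 [583.7   7.3 205.8] w 0.177 yaw -72.31 Fw [-3.4 -0.7  5.4] T [0.145 0.714 0.593] j6 1.126
```

```bash
for i in 1 2 3; do python3 -m inch '0 0 0 0 0.0444 0 -1' 80 >/dev/null; python3 st.py; done
```

```text
t 19.2 [583.7   7.3 205.9] w 0.168 yaw -76.21 Fw [-3.   0.6  5.3] T [0.164 0.758 0.742] j6 1.195
t 19.3 [583.7   7.4 205.8] w 0.17 yaw -80.18 Fw [-3.7  0.9  5.6] T [0.184 0.726 0.7  ] j6 1.264
t 19.4 [583.7   7.4 205.8] w 0.167 yaw -84.19 Fw [-3.1  0.5  4.8] T [0.308 0.745 0.614] j6 1.334
```

```bash
python3 - <<'E'
from h import *
show("side","s11",(320,130,400,200),9)
print([(x["score"],np.round(x["location"],1)) for x in optics.tip_of("disc_mark","side")[:2]])
E
```

```text
[(0.69, array([544. ,  -6.6, 174.2]))]
```

View pics/s11.png

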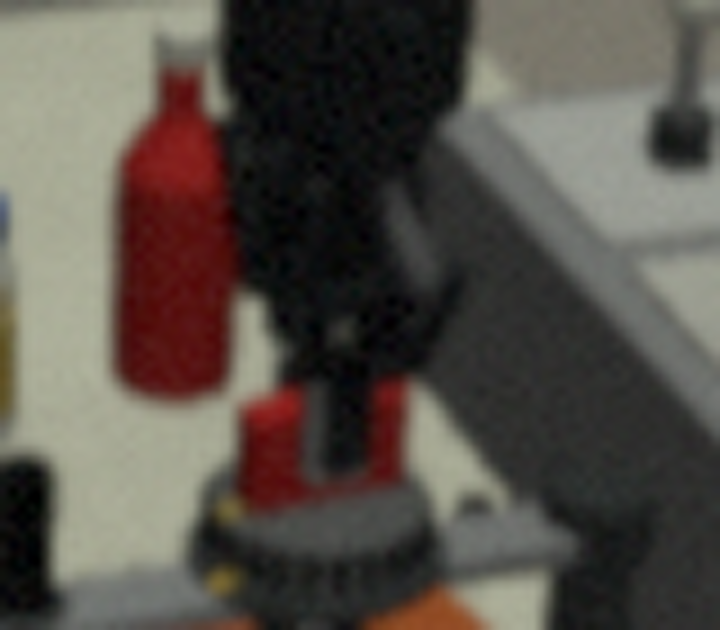

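```bash
for i in 1 2 3; do python3 -m inch '0 0 0 0 0.0333 0 -1' >/dev/null; python3 st.py; done
```

```text
t 19.6 [583.6   7.5 205.8] w 0.168 yaw -87.17 Fw [-3.8  0.   5.2] T [0.268 0.72  0.39 ] j6 1.386
t 19.7 [583.7   7.7 205.9] w 0.169 yaw -90.21 Fw [-3.2  2.   4.8] T [0.256 0.72  0.014] j6 1.439
t 19.8 [583.7   7.7 205.9] w 0.174 yaw -93.24 Fw [-3.6  1.2  4.7] T [0.253 0.754 0.02 ] j6 1.492
```

```bash
for i in 1 2; do python3 -m inch '0 0 0 0 0.0333 0 -1' >/dev/null; python3 st.py; done
```

```text
t 19.9 [583.7   7.7 205.8] w 0.169 yaw -96.24 Fw [-4.1  0.7  4.5] T [0.298 0.736 0.106] j6 1.544
t 20.0 [583.7   7.7 205.8] w 0.17 yaw -99.2 Fw [-4.1  1.4  5.2] T [0.33  0.752 0.321] j6 1.596
```

```bash
python3 -m inch '0 0 0 0 0 0 0.2;0 0 0 0 0 0 0.2;0 0 0 0 0 0 0.2;0 0 0 0 0 0 0.2' 20 >/dev/null; python3 st.py; python3 -m inch '0 -0.03 0 0 0 0 0.2;0 -0.05 0 0 0 0 0.2;0 -0.08 0 0 0 0 0.2;0 -0.08 0 0 0 0 0.2;0 -0.08 0 0 0 0 0.2' >/dev/null; python3 st.py
```

```text
t 20.4 [584.6   7.  205.1] w 0.598 yaw -99.22 Fw [0.1 0.9 0.4] T [ 0.038 -0.041 -0.007] j6 1.596
t 20.9 [584.4   7.1 368.2] w 0.6 yaw -99.24 Fw [ 0.1 -0.2  0.1] T [-0.004  0.03  -0.051] j6 1.596
```

```bash
python3 -m inch '0.03 0 -0.09 0 0 0 0.2;0.03 0 -0.09 0 0 0 0.2;0.03 0 -0.09 0 0 0 0.2;0.03 0 -0.09 0 0 0 0.2;0.03 0 -0.09 0 0 0 0.2' >/dev/null; python3 st.py
python3 - <<'E'
from h import *
show("side","s12",(290,120,450,260),5);show("top","t12",(270,90,430,230),5);show("top","t12f");show("side","s12f")
im,d,W=cloud("top"); x,y,z=np.moveaxis(W,-1,0)
m=(np.hypot(x-584,y-8)<45)&(z>224)&(z<240); q=W[m]; w,v=np.linalg.eigh(np.cov(q[:,:2].T)); a=np.degrees(np.arctan2(v[1,1],v[0,1]))
print("knob bar",m.sum(),q.mean(0),"yaw",a)
m=(np.hypot(x-484,y-6)<20)&(z>212)&(z<230); print("handle top",W[m].mean(0))
m=(np.hypot(x-684,y-11)<25)&(z>177)&(z<190); print("pivot",W[m].mean(0))
for c in ("side","top"):
 for n in ("handle","knob_grip","pivot","lid_top","disc_mark","pad_face","gasket","sprinkle_jar","sauce_bottle","nut_jar","sundae_cup"):
  print(c,n,[(x["score"],np.round(x["location"],1)) for x in optics.tip_of(n,c)[:1]])
E
```

```text
t 21.4 [546.3 242.9 367. ] w 0.602 yaw -99.26 Fw [ 0.9  0.  -0.3] T [-0.036 -0.055 -0.017] j6 2.006
knob bar 160 [584.05808999   6.51464165 230.07711938] yaw 172.90259915911284
handle top [484.38310727   2.82949272 220.9971442 ]
pivot [683.6106513   10.03584076 181.32146748]
side handle [(0.77, array([485.2,   3.8, 201.8]))]
side knob_grip [(0.71, array([585.3,  11.4, 218.1]))]
side pivot [(0.94, array([683.9,  14.9, 178.6]))]
side lid_top [(0.68, array([583.4,   9.4, 131.7]))]
side disc_mark [(0.93, array([546.3,  -6.4, 175. ]))]
side pad_face []
side gasket [(0.54, array([689.8,  79.7,  10.9]))]
side sprinkle_jar [(0.9, array([565. , 416.5,  -0.8]))]
side sauce_bottle [(0.94, array([678.3, 430.3,  -1.2]))]
side nut_jar [(0.85, array([420.5, 365.5,  -3.7]))]
side sundae_cup [(0.65, array([ 259.6, -279.5,   -0.7]))]
top handle [(0.73, array([485.9,   7.3, 200. ]))]
top knob_grip [(0.73, array([588.7,   5.3, 218.3]))]
top pivot [(0.63, array([687.5,  10. , 180.9]))]
top lid_top [(0.9, array([583. ,   7.3, 132.1]))]
top disc_mark [(0.83, array([546.5,  -5.5, 173.6]))]
top pad_face []
top gasket [(0.69, array([5.818e+02, 1.010e+01, 1.000e-01]))]
top sprinkle_jar [(0.76, array([564.5, 408. ,  -0.7]))]
top sauce_bottle []
top nut_jar [(0.64, array([689.2,  12.5, 181.1]))]
top sundae_cup [(0.69, array([ 262.2, -281.4,    4.1]))]
```

View pics/s12.png

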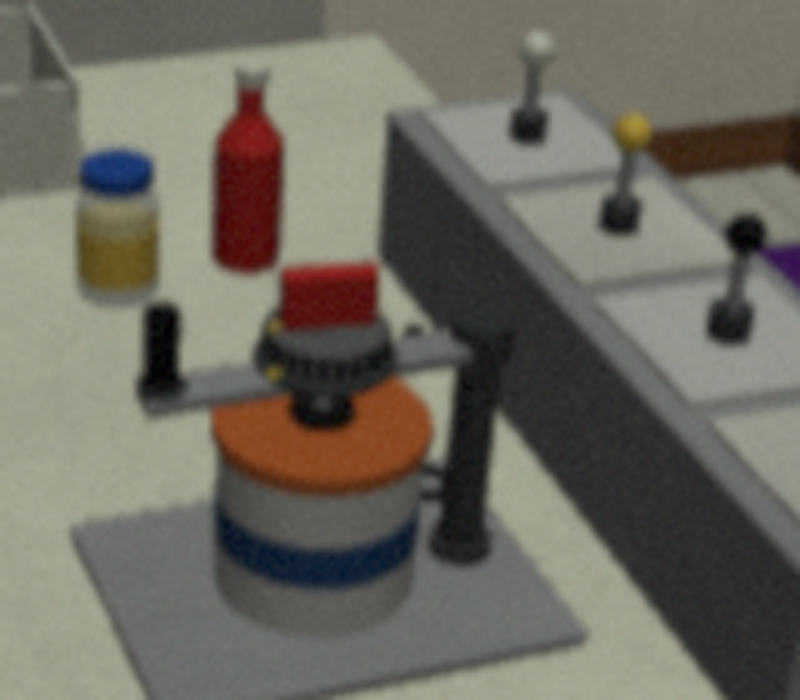

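View pics/t12.png

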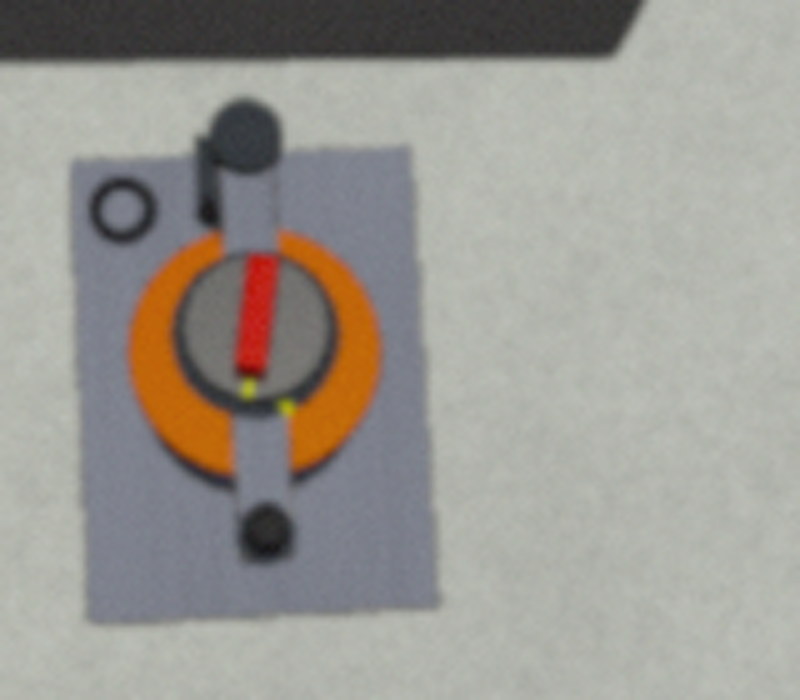

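View pics/t12f.png

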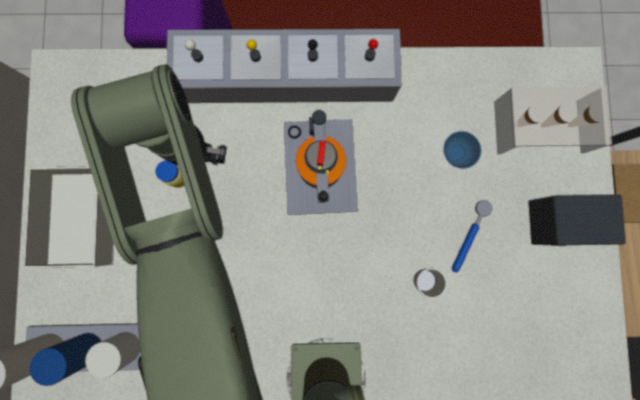

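```bash
python3 - <<'E'
from h import *
print(r.sense()["clock"]); print(r.hand_in())
E
```

```text
22.75
the job is handed in; nothing more can be done
None
```

The canister is clamped shut and the job is handed in at 22.75 s of the 72 s allowed; I have no verdict back.

- **Bridge:** I swung it by its handle until the push rose from about 2 N of friction to 5–6.5 N. That is about half a millimetre of squeeze on the rubber stop. In the last top picture the bridge lies at 182.1°, and the line from the pivot to the lid centre gives the same angle.
- **Knob:** I turned it clockwise. It ran freely for about 1.8 rad, and then the torque jumped to 0.6–0.7 N m as the pad met the lid. About 0.4 rad later the torque dropped to zero, which is one click. I stopped when resistance started to rise again and let go.
- **After release:** The knob sprang back only about 2° and now leads the yellow disc mark by about 0.46 rad, which fits a single click. The gripper is open, clear of everything and reading no force.

**Checks that disagreed or fell short:**
- The measured torque of 0.6–0.7 N m was above the stated 0.15–0.5 N m.
- The networks never gave a usable position for the underside of the pad after tightening, so "tight" rests on the torque and the stopped disc.
- In the last top picture the networks put the gasket and nut jar in the wrong places. The side camera put both jars, the gasket, the bottle and the cup in believable places, but I did not compare those with positions from before the work.
- The scoop and bowl look the same in the top pictures before and after.

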